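Put a stray standoff away in the dial-lid parts box

TASK

A brass hex standoff has been left in the red bin: put it away in the round parts box. Turn the box's dial lid until its opening lines up with the compartment that holds the other brass standoffs, drop the stray one in there, then turn the lid until the opening lies squarely over the blue blank sector again, so that the box is shut. Leave the aluminium standoff in the bin, and do not knock over or shift the wash bottle or the lens tube.

Things in the scene. Friction and masses are not known exactly. Their poses are not given: they have to be found in the camera images.
- parts_box: Round light-grey parts box, 210 mm across, 58 mm high with its lid, fixed, any yaw. Origin: centre of its underside, z up. Walls 3 mm thick part it into six 60-degree sectors from radius 21 to 101 mm: one solid blue blank (centred on its +x) and five compartments, 49 mm deep. Through the clear lid each shows two parts of one kind: brass standoffs, dark nuts, black feet, green spacers or red caps, shuffled.
- dial (a joint): Angle (rad) of the clear dial lid about the box's axis: 0 = opening centred on the blank, growing anticlockwise from above. Turns endlessly both ways, even drag 0.1 N m, no clicks, stays where left. Lid 212 mm across, 4 mm thick, top face 58 mm above the table. One opening, orange edging 1 mm proud: 44 degrees wide, radius 34 to 90 mm, about 47 mm wide at its middle. Turn it by the wing knob.
- knob (a point): Centre of the top of the lid's wing knob, on the box's axis, 92 mm above the table; turns with the lid (x towards the opening, z up). The wing is a dark upright bar 56 mm long, 16 mm thick, 34 mm high, standing on the lid (foot boss: radius 29 mm, 3 mm high). Its length points to the opening; an orange stripe marks that end. Pinch it from above across its thickness.
- opening (a point): Middle of the lid's opening, in the plane of the lid's top face, 66 mm from the box's axis; turns with the lid.
- blank (a point): Middle of the top of the blue blank sector, 66 mm from the box's axis and 53 mm above the table. The box is shut when the opening is squarely over it.
- well_1 (a point): Middle of compartment 1 (of 5, counted anticlockwise seen from above, starting from the blank), at rim height, 53 mm above the table, 66 mm from the box's axis.
- well_2 (a point): Middle of compartment 2 (of 5, counted anticlockwise seen from above, starting from the blank), at rim height, 53 mm above the table, 66 mm from the box's axis.
- well_3 (a point): Middle of compartment 3 (of 5, counted anticlockwise seen from above, starting from the blank), at rim height, 53 mm above the table, 66 mm from the box's axis.
- well_4 (a point): Middle of compartment 4 (of 5, counted anticlockwise seen from above, starting from the blank), at rim height, 53 mm above the table, 66 mm from the box's axis.
- well_5 (a point): Middle of compartment 5 (of 5, counted anticlockwise seen from above, starting from the blank), at rim height, 53 mm above the table, 66 mm from the box's axis.
- brass_1: One of the two brass hex standoffs that already lie in the box (12 mm across flats, 28 mm long, lying on a flat). Origin: its centre, x along its length. It lies within 5 mm of the middle of its compartment; its fellow lies close beside it.
- bin: Open red plastic bin, fixed, 150 by 190 mm (its x by y; lip 4 mm wider each side), 38 mm high, walls and floor 4 mm thick. Origin: centre of its underside. Two loose standoffs lie in it, centres at least 60 mm apart and at least 40 mm from its walls.
- stray: The stray brass hex standoff: 12 mm across flats (about 14 mm across corners), 28 mm long, about 25 g, lying on a flat in the red bin at any yaw. Origin: its centre, 10 mm above the table; x along its length.
- alu: Aluminium hex standoff of the same size, silver, the other loose part in the bin; it stays there. Origin: its centre, x along its length.
- wash_bottle: White plastic wash bottle, 62 mm across, 181 mm high, red cap, thin bent spout reaching 48 mm from its axis (along its own x) near the top. Stands loose in the middle of the table between box and bin, nearer or farther than the lens tube. Origin: centre of its underside.
- lens_tube: Aluminium lens tube standing upright, 68 mm across on a flange 92 mm across, dark ring at the top, 125 mm high, open, 0.6 kg, loose. Stands in the middle of the table, in line with the wash bottle. Origin: centre of its underside.

How it is judged:
On the way, in this order (a step that is already met when the one before it is completed fails the run):
1. the lid's opening lines up with the compartment of the brass standoffs (((horizontal distance between opening and well_1 below 0.009 m and horizontal distance between brass_1 and well_1 below 0.04 m) or (horizontal distance between opening and well_2 below 0.009 m and horizontal distance between brass_1 and well_2 below 0.04 m) or (horizontal distance between opening and well_3 below 0.009 m and horizontal distance between brass_1 and well_3 below 0.04 m) or (horizontal distance between opening and well_4 below 0.009 m and horizontal distance between brass_1 and well_4 below 0.04 m) or (horizontal distance between opening and well_5 below 0.009 m and horizontal distance between brass_1 and well_5 below 0.04 m))), for 0.2 s.
2. the stray standoff lies in that compartment, below the lid ((horizontal distance between each of stray, brass_1 and well_1 below 0.04 m or horizontal distance between each of stray, brass_1 and well_2 below 0.04 m or horizontal distance between each of stray, brass_1 and well_3 below 0.04 m or horizontal distance between each of stray, brass_1 and well_4 below 0.04 m or horizontal distance between each of stray, brass_1 and well_5 below 0.04 m) and z of stray in the frame of parts_box below 0.045 m and linear speed of stray below 0.03 m/s), for 0.2 s.
3. the lid is turned until its opening is squarely over the blank ((horizontal distance between each of stray, brass_1 and well_1 below 0.04 m or horizontal distance between each of stray, brass_1 and well_2 below 0.04 m or horizontal distance between each of stray, brass_1 and well_3 below 0.04 m or horizontal distance between each of stray, brass_1 and well_4 below 0.04 m or horizontal distance between each of stray, brass_1 and well_5 below 0.04 m) and z of stray in the frame of parts_box below 0.045 m and horizontal distance between opening and blank below 0.009 m), for 0.2 s.
At the end, for the whole second after the job is handed in: Stray standoff at rest in the brass compartment (within 40 mm of its middle, below the lid); opening centred on the blank within 9 mm (8 degrees), lid still; aluminium standoff still in the bin; wash bottle and lens tube upright and not shifted by over 25 mm (all of step 3 and linear speed of stray below 0.03 m/s and velocity of joint dial between -0.03 and 0.03 rad/s and horizontal distance between alu and bin below 0.11 m and height (world z) of alu below 0.03 m); the robot touches nothing.
It fails at once if wash bottle shifted by more than 25 mm or tipped (distance of wash_bottle from where it was at the start of the episode above 0.025 m or angle between wash_bottle's own z axis and vertical above 0.3 rad).
It fails at once if lens tube shifted by more than 25 mm or tipped (distance of lens_tube from where it was at the start of the episode above 0.025 m or angle between lens_tube's own z axis and vertical above 0.3 rad).
It fails at once if aluminium standoff taken out of the bin (height (world z) of alu above 0.06 m).
It also fails if it takes over 72 s, if anything falls off the work surface, if the arm or the gripper's body presses on something with over 40 N, if the wrist force passes 120 N, or if a joint passes its speed limit or range.

ROBOT

A 6-joint arm with a two-finger parallel gripper is mounted at the origin on the work surface. World frame = base frame: x ahead of the robot, y to its left, z up, the work surface at z = 0. Lengths are in m, angles in rad, forces in N, time in s.
With the tool pointing down it reaches from about 0.375 to 0.9 m from the base axis. Payload 3.1 kg.
Tool frame: the origin (TCP) lies between the finger pads; the fingertips stand 25 mm ahead of it and the grasp point (between the pads) lies 6 mm ahead of it; x points along the fingers, y is the direction in which the jaws open and shut, and the axes are right-handed (so a half turn about x gives the same grasp; the last joint's range is limited). The gripper opens to 85 mm and grips with 20 to 120 N. Pads are 22 mm wide; open, the fingers measure 114 mm over their backs; the gripper's body (76 mm by 85 mm) begins 54 mm behind the grasp point. The pads swing forward as they close: fully open they stand 13 mm farther back than shut.
Start: joints at [-1.329, 0.527, 1.433, -0, 1.181, -0.178], TCP at [0.255, -0.57, 0.256] pointing down, gripper open.
Joint ranges: [-3.08, 3.08], [-0.75, 2.2], [0.22, 2.44], [-1.43, 4.57], [0, 2.65], [-2.85, 2.85]. Speed limits (rad/s): [2.79, 2.79, 3.14, 3.14, 3.14, 3.14].

INTERFACE

Orientations are given as a unit quaternion [x, y, z, w].
In Python, from station import manip, viewer, workorder gives the robot as it stands.
- The arm moves only by the shell command python3 -m crank 'ROWS' [FORCE]. ROWS is JSON, one flat list of numbers, 5 for each row, row after row: the opening, from 0 (shut) to 1 (fully open), then the shift along the world's x, y, z in mm, then the turn about the world's z in rad. A call has 1 to 10 rows; each row is the pose to reach, as a shift and turn from the pose commanded when the call began; what a row does not reach only later rows make up. A row lasts 1/8 s, in which the tool goes at most 62.5 mm and 10.7 degrees, less where a joint would pass 70% of its speed; a pose out of reach is approached as far as the arm can. A call with a gripper value outside its range is refused whole. The fingers move at their own pace and stop on an object; FORCE is the grip in N (left out, the last holds). Time passes only in rows, so rows that repeat a pose let the fingers close. It gives the time, the measured TCP pose, the force and the opening at its end, in the units of the state.
- manip.sense(): the state, without advancing time (a new reading comes with each control period).
- viewer.snapshot(name): name is "scene" or "top" or "wrist"; returns a dict with "img" (480x640x3 uint8, red, green, blue), "range_z" (480x640 float32, m along the optical axis (not along the pixel's ray), 0 where there is no reading), "fx", "fy", "cx", "cy" (pixels), "origin" and "attitude" of the camera in the world. Camera axes: x right, y down, z forward; pixel columns grow to the right and rows downward; lengths in m; the calibration is good to about 2 mm. A picture is of the moment at which its call begins.
- workorder.sign_off(): hands the job in, once; it reports no verdict.
The state is a dict: "t": time; "q": joint angles; "qd": joint speeds; "tau": joint torques, N m; "tcp_pos": TCP position; "tool_rot": TCP orientation; "force": force on the tool from outside, world axes, zero at the start; "ft_torque": the same for the moment, N m; "finger_gap": opening from 0.0 (shut) to 1.0 (fully open).
Only numpy, scipy, OpenCV 4.12 (cv2) and the standard library are available. Lean on these libraries where they do the work, as an engineer would, in place of code of your own. Each camera call takes 0.05 s, during which the arm holds its last target.

## Working session

There is one attempt and no reset: what is moved stays moved. The work goes in short steps, Python scripts to look and compute and a shell command to move; the robot and the scene stay as the last step left them, time stands still between calls to the robot, and variables do not carry over. Pictures are saved under pics/ and viewed, and the job is handed in when it is done.

```bash
ls -la; mkdir -p pics; cat > h.py <<'E'
import numpy as np, cv2
from scipy.spatial.transform import Rotation as R
from station import manip, viewer, workorder
def snap(n,save):
    s=viewer.snapshot(n); cv2.imwrite('pics/'+save+'.png',s['img'][:,:,::-1]); np.savez('pics/'+save+'.npz',**s); return s
def att(s):
    a=np.array(s['attitude'],float); return R.from_quat(a).as_matrix() if a.shape==(4,) else a
def ray(s,u,v,z):
    d=att(s)@np.array([(u-s['cx'])/s['fx'],(v-s['cy'])/s['fy'],1.]); o=np.array(s['origin'],float)
    return o+d*(z-o[2])/d[2]
E
python3 - <<'E'
from h import *
st=manip.sense()
print({k:np.round(v,3) for k,v in st.items()})
for n in ['scene','top','wrist']:
    s=snap(n,n+'0'); print(n,s['fx'],s['cx'],s['cy'],np.round(s['origin'],3),np.round(s['attitude'],3))
E
```

```text
total 12
drwxr-xr-x  3 agent agent 4096 Dec  7 15:04 .
drwxr-xr-x 23 root  root  4096 Dec  7 15:04 ..
drwxr-xr-x  2 agent agent 4096 Dec  7 15:04 pics
{'t': np.float64(0.0), 'q': array([-1.328,  0.528,  1.434, -0.   ,  1.181, -0.179]), 'qd': array([-0.   ,  0.001,  0.   , -0.   , -0.001,  0.001]), 'tau': array([-1.0000e-03, -4.4235e+01, -1.7803e+01, -0.0000e+00,  8.0000e-03,
        0.0000e+00]), 'tcp_pos': array([ 0.255, -0.57 ,  0.255]), 'tool_rot': array([-0.691, -0.148,  0.692, -0.147]), 'force': array([-0.62 ,  0.525,  0.662]), 'ft_torque': array([ 0.036,  0.059, -0.034]), 'finger_gap': np.float64(0.998)}
scene 543.8362192303011 322.6366582420269 238.86740187793376 [ 0.999 -0.28   0.795] [ 0.814  0.486 -0.158 -0.275]
top 458.7752367074788 324.61912805553993 236.64027256576114 [ 0.412 -0.01   0.979] [ 0.707 -0.705  0.036 -0.035]
wrist 416.9387421421847 317.62093266790646 239.13167387603428 [ 0.322 -0.54   0.372] [ 0.83  -0.538 -0.08   0.122]
```

View pics/scene0.png

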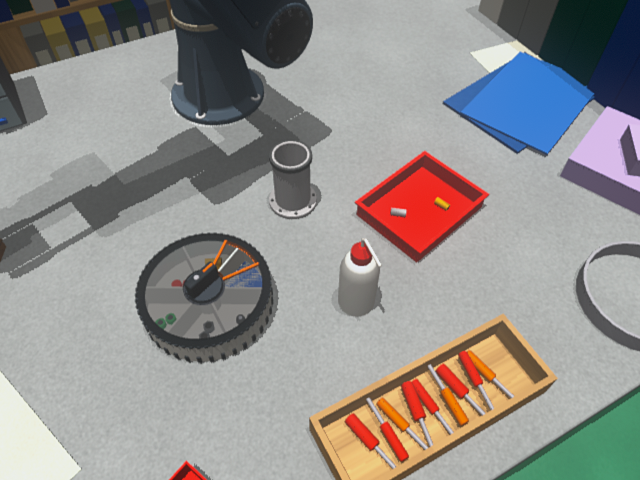

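View pics/top0.png

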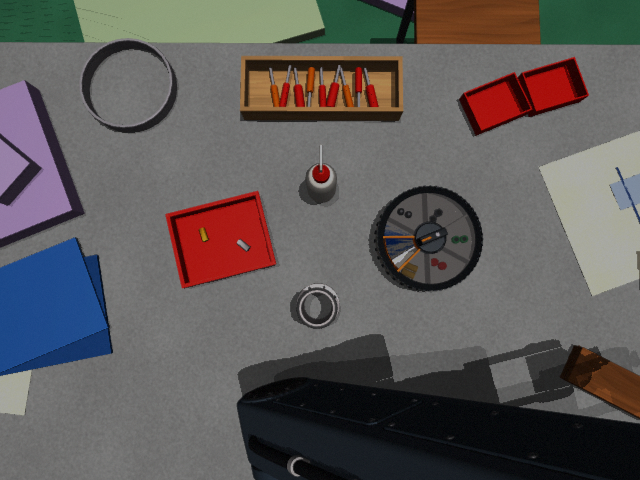

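View pics/wrist0.png

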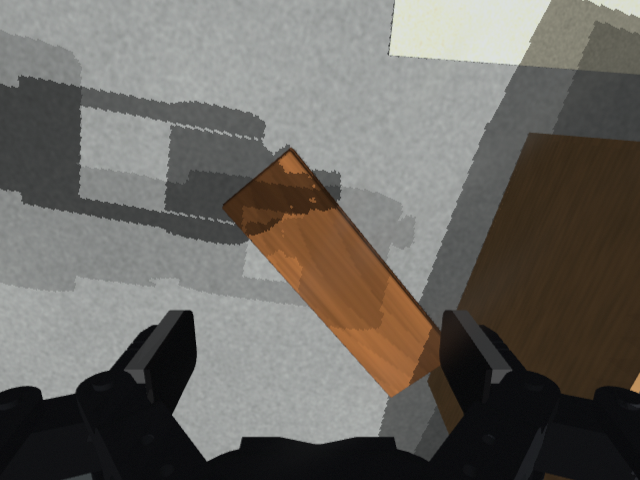

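The top view shows the box at px (428,238), the bin at (221,240), the bottle at (321,178) and the tube at (318,305). The stray is at (204,234) and the aluminium part at (243,244). I'll zoom in on the box and bin next.

```bash
python3 - <<'E'
from h import *
a=cv2.imread('pics/top0.png'); 
cv2.imwrite('pics/z1.png',cv2.resize(a[180:296,365:488],None,fx=5,fy=5,interpolation=cv2.INTER_CUBIC)[:, :])
a=cv2.imread('pics/scene0.png')
cv2.imwrite('pics/z2.png',cv2.resize(a[225:365,130:280],None,fx=4,fy=4,interpolation=cv2.INTER_CUBIC))
E
```

```text
(no output)
```

View pics/z1.png

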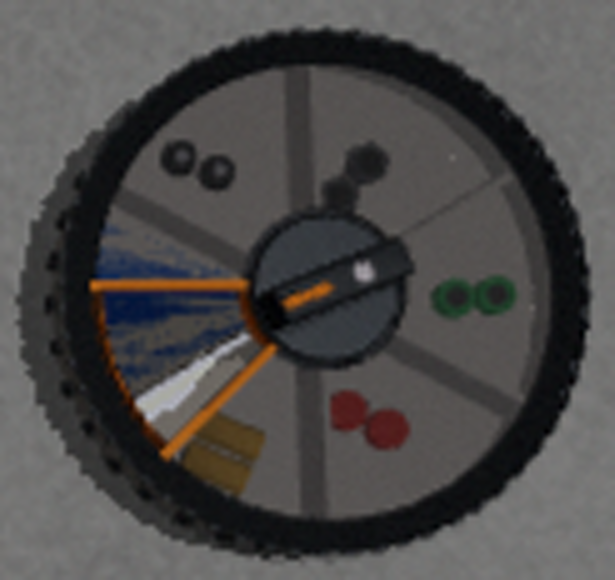

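View pics/z2.png

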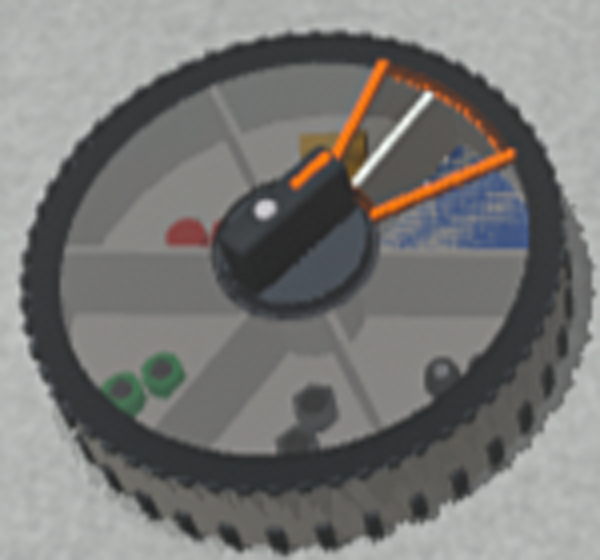

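```bash
cat >> h.py <<'E'
def cloud(s):
    r=s['range_z']; v,u=np.mgrid[:480,:640]
    P=np.stack([(u-s['cx'])/s['fx']*r,(v-s['cy'])/s['fy']*r,r],-1)@att(s).T+np.array(s['origin'])
    P[r<=0]=np.nan; return P
def load(n): return dict(np.load('pics/'+n+'.npz'))
E
python3 - <<'E'
from h import *
for n in ['top0','scene0']:
    s=load(n); P=cloud(s); hsv=cv2.cvtColor(s['img'],cv2.COLOR_RGB2HSV)
    print(n)
    c0=np.array([ray(s,428,238,.058),ray(s,204,285,.058)][n=='scene0'])[:2] 
    near=np.linalg.norm(P[...,:2]-c0,axis=-1)<.13
    m=near&(abs(P[...,2]-.058)<.004)
    pts=P[m][:,:2]; c,r=cv2.minEnclosingCircle(pts.astype(np.float32)); print('lid',np.round(c,4),r,m.sum())
    h,sa,v=[hsv[...,i].astype(int) for i in range(3)]
    def px(mask): 
        vv,uu=np.nonzero(mask); return uu,vv
    # orange
    for nm,mk in [('brass',near&(h>14)&(h<26)&(sa>100)),('orange',near&(h>5)&(h<=15)&(sa>150)),('blue',near&(h>105)&(h<125)&(sa>100))]:
        k,lab,st,ce=cv2.connectedComponentsWithStats(mk.astype(np.uint8))
        for i in range(1,k):
            if st[i,4]>8: print(nm,st[i,4],np.round(ce[i],1),'z',np.nanmedian(P[...,2][lab==i]).round(4),np.round(ray(s,*ce[i],.058),4))
    # knob
    m=near&(P[...,2]>.085)
    if m.sum()>5:
        k=P[m]; print('knob',k.mean(0).round(4),m.sum(),cv2.minAreaRect((k[:,:2]*1000).astype(np.float32)))
    # bin objects
    red=((h<6)|(h>174))&(sa>150)
    # standoffs: z.01-.02 in bin
    zb=(P[...,2]<.03)
    for nm,mk in [('stray',(h>14)&(h<28)&(sa>120)&zb),('tall',P[...,2]>.11)]:
        k,lab,st,ce=cv2.connectedComponentsWithStats(mk.astype(np.uint8))
        for i in range(1,k):
            if st[i,4]>20 and P[lab==i][:,0].mean()>.2 and abs(P[lab==i][:,1].mean())<.4:
                q=P[lab==i]; print(nm,st[i,4],np.round(ce[i],1),np.nanmean(q,0).round(4),q[:,2].max().round(3),np.nanmin(q,0).round(3),np.nanmax(q,0).round(3))
    k=np.nonzero(red&(P[...,1]>.05)&(P[...,1]<.4)&(P[...,2]>.03)&(P[...,2]<.05)); q=P[k]
    if len(q): 
        print('bin',cv2.minAreaRect((q[:,:2]*1000).astype(np.float32)))
E
```

```text
top0
lid [ 0.5043 -0.2215] 0.10736627131700516 4802
brass 175 [408.6 269.6] z 0.0549 [ 0.439  -0.1785  0.058 ]
orange 225 [400.6 249.6] z 0.0574 [ 0.4791 -0.163   0.058 ]
orange 28 [426.  238.5] z 0.0923 [ 0.5016 -0.2146  0.058 ]
blue 51 [390.6 233.3] z 0.0542 [ 0.512  -0.1433  0.058 ]
blue 106 [395.2 241.1] z 0.0043 [ 0.4962 -0.1524  0.058 ]
blue 14 [406.4 247.1] z 0.0041 [ 0.484  -0.1749  0.058 ]
blue 9 [398.7 249.7] z 0.0052 [ 0.4789 -0.1592  0.058 ]
knob [ 0.5038 -0.2203  0.092 ] 237 ((504.1796569824219, -221.11376953125), (15.917533874511719, 56.33360290527344), 22.153223037719727)
stray 1174 [263.3  85.2] [0.8432 0.1254 0.0101] 0.03 [0.789 0.072 0.004] [0.882 0.16  0.03 ]
stray 424 [297.5  84.7] [0.8446 0.0504 0.01  ] 0.03 [0.796 0.025 0.004] [0.881 0.073 0.03 ]
stray 232 [315.6  88.2] [0.8366 0.0106 0.0103] 0.03 [ 0.796 -0.001  0.005] [0.881 0.021 0.03 ]
stray 223 [328.6  77.2] [ 0.8619 -0.0177  0.0105] 0.029 [ 0.818 -0.034  0.002] [ 0.882 -0.005  0.029]
stray 262 [350.7  81.2] [ 0.8528 -0.0663  0.0105] 0.03 [ 0.797 -0.079  0.004] [ 0.882 -0.049  0.03 ]
stray 855 [383.7  85.1]
[... 2704 characters left out ...]
03 ]
stray 633 [375.8 430. ] [ 0.8191 -0.0862  0.0102] 0.028 [ 0.78  -0.103  0.006] [ 0.874 -0.076  0.028]
stray 351 [434.8 426.6] [ 0.8557 -0.0089  0.0102] 0.014 [ 0.822 -0.024  0.006] [0.875 0.003 0.014]
stray 1753 [353.  450.5] [ 0.8281 -0.1293  0.0102] 0.014 [ 0.779 -0.153  0.006] [ 0.875 -0.095  0.014]
stray 104 [418.5 466.3] [ 0.8909 -0.0628  0.019 ] 0.03 [ 0.89  -0.099  0.008] [ 0.891 -0.008  0.03 ]
tall 805 [290.1 156. ] [0.3701 0.006  0.1226] 0.13 [ 0.33  -0.031  0.11 ] [0.409 0.043 0.13 ]
tall 1099 [360.6 260.9] [ 0.6284 -0.0067  0.1372] 0.183 [ 0.594 -0.028  0.11 ] [0.665 0.022 0.183]
bin ((625.866455078125, 192.3877716064453), (240.23536682128906, 462.16796875), 82.6062240600586)
```

```bash
python3 - <<'E'
from h import *
st=manip.sense(); M=R.from_quat(st['tool_rot']).as_matrix(); print(M.round(3), 'y yaw',np.degrees(np.arctan2(M[1,1],M[0,1])))
s=load('scene0'); t=load('top0')
for c,L in [((s),((237.5,248.75),(219.25,271.25))),((t),((394,262.4),(415,247)))]:
    a,b=[ray(c,*p,.053)[:2] for p in L]; d=a-b; print(a.round(4),b.round(4),np.degrees(np.arctan2(d[1],d[0])))
    ctr=np.array([.506,-.22]); print([np.degrees(np.arctan2(*(p-ctr)[::-1])).round(1) for p in (a,b)])
# z .05-.0555 points angle histogram
for c,ctr in ((t,(.5042,-.2211)),(s,(.5072,-.219))):
    P=cloud(c); d=P[...,:2]-np.array(ctr); r=np.hypot(d[...,0],d[...,1]); m=(r>.04)&(r<.088)&(abs(P[...,2]-.053)<.0025)
    a=np.degrees(np.arctan2(d[...,1],d[...,0]))[m]; print(np.histogram(a,bins=np.arange(-180,181,5))[0])
    m=(r>.04)&(r<.088)&(P[...,2]<.075); print(np.histogram(P[...,2][m],bins=np.arange(0,.076,.005)))
E
```

```text
[[-0.     0.409 -0.913]
 [ 0.002 -0.913 -0.409]
 [-1.    -0.002 -0.   ]] y yaw -65.88723570685032
[ 0.4617 -0.1415] [ 0.4895 -0.1857] 122.21682025006358
[np.float64(119.5), np.float64(115.7)]
[ 0.4535 -0.1503] [ 0.4848 -0.1931] 126.12447348502606
[np.float64(127.0), np.float64(128.3)]
[42 50 52 51 52 55 46 50 52 46 43 47 50 45 50 54 49 48 41 50 46 55 48 47
 50 48 52 47 43 43 46 47 48 51 54 49 46 48 50 49 54 45 51 48 54 49 58 44
 44 53 47 47 54 14  0  0  0  0  0  2 33  0  0 11 44 43 51 55 49 46 47 57]
(array([ 297,  175,    2,    1,    1,    3,    0,    3,    1,   18, 2659,
       1435,   28,    0,    0]), array([0.   , 0.005, 0.01 , 0.015, 0.02 , 0.025, 0.03 , 0.035, 0.04 ,
       0.045, 0.05 , 0.055, 0.06 , 0.065, 0.07 , 0.075]))
[51 54 51 54 41 54 48 49 61 55 52 57 52 56 59 63 49 59 55 64 65 58 55 69
 67 64 65 65 76 56 66 58 62 57 58 53 61 62 56 70 57 72 59 49 49 56 57 53
 52 51 47 43 64 39  0  0  0  0  0 11 54  0  0  3 37 41 44 36 44 51 43 50]
(array([   9,   28,   30,   53,   26,   31,   32,   29,   35,   40, 2637,
       3192,   67,    0,    0]), array([0.   , 0.005, 0.01 , 0.015, 0.02 , 0.025, 0.03 , 0.035, 0.04 ,
       0.045, 0.05 , 0.055, 0.06 , 0.065, 0.07 , 0.075]))
```

```bash
python3 -m crank '[1,15,20,0,0.1, 1,45,60,0,0.28, 1,80,110,0,0.46, 1,115,160,0,0.64, 1,150,210,0,0.82, 1,185,260,0,1.0, 1,215,300,0,1.18, 1,240,330,0,1.36, 1,250,345,0,1.5, 1,250,345,0,1.55]'; python3 - <<'E'
from h import *
s=snap('wrist','wrist1'); print(manip.sense()['q'].round(3),manip.sense()['tcp_pos'].round(4),s['origin'])
E
```

```text
t: 1.4
tcp_pos: [0.5059, -0.2237, 0.256]
tool_rot: [0.389, 0.591, -0.389, 0.59]
force: [-0.1, -0.4, -0.4]
finger_gap: 0.999
[-0.62   0.431  1.614 -0.     1.097 -1.024] [ 0.5056 -0.2243  0.256 ] [ 0.47769908 -0.15606017  0.37287874]
```

View pics/wrist1.png

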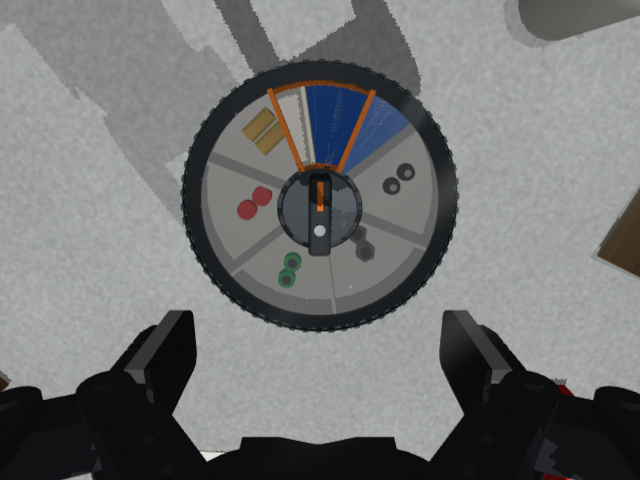

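The wrist view shows the lid centred near px (320,195). Blue lies under the opening, and the brass parts are at (265,130), next to it anticlockwise. I'll zoom to get the edges.

```bash
python3 - <<'E'
from h import *
a=cv2.imread('pics/wrist1.png'); 
cv2.imwrite('pics/z3.png',cv2.resize(a[75:215,230:430],None,fx=4,fy=4,interpolation=cv2.INTER_CUBIC))
s=load('wrist1');P=cloud(s)
k=P[(P[...,2]>.086)&(P[...,2]<.096)&(np.hypot(P[...,0]-.506,P[...,1]+.22)<.05)]
print(k.mean(0),cv2.minAreaRect((k[:,:2]*1000).astype(np.float32)))
m=(abs(P[...,2]-.058)<.006)&(np.hypot(P[...,0]-.506,P[...,1]+.22)<.125); print(cv2.minEnclosingCircle(P[m][:,:2].astype(np.float32)))
E
```

```text
[ 0.50537606 -0.21856388  0.09099062] ((505.9662170410156, -219.9634552001953), (16.003623962402344, 56.41166687011719), 22.537609100341797)
((0.506125271320343, -0.2201700061559677), 0.10778763890266418)
```

View pics/z3.png

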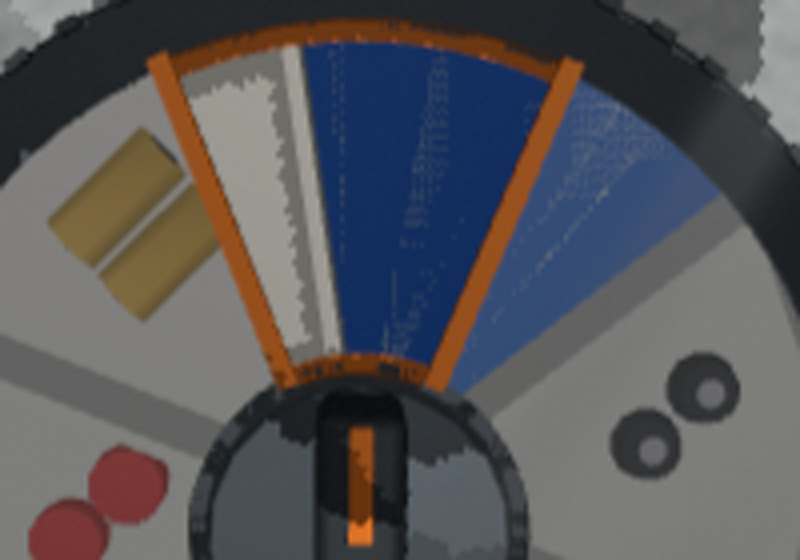

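```bash
python3 - <<'E'
from h import *
s=load('wrist1'); c=np.array([.506,-.22])
def ang(p,z):
    w=ray(s,230+p[0]/4,75+p[1]/4,z)[:2]-c; return round(float(np.degrees(np.arctan2(w[1],w[0]))),1),round(float(np.hypot(*w)),3)
print('wall',[ang(p,.053) for p in [(291,46),(311.5,200),(334,350)]])
print('blue right edge',[ang(p,.053) for p in [(720,195),(600,285),(470,385)]])
print('far band edge',[ang(p,.053) for p in [(745,228),(495,412)]])
print('brass-red band upper edge',[ang(p,.053) for p in [(0,335),(230,425)]],'lower',[ang(p,.053) for p in [(0,373),(200,458)]])
print('open L',[ang(p,.059) for p in [(157,58),(288,380)]],'R',[ang(p,.059) for p in [(573,65),(437,385)]])
for p in [(112,200),(165,250)]:
    w=ray(s,230+p[0]/4,75+p[1]/4,.016)[:2]-c; print('brass',np.degrees(np.arctan2(w[1],w[0])),np.hypot(*w))
E
```

```text
wall [(120.9, 0.09), (121.0, 0.063), (120.4, 0.035)]
blue right edge [(66.6, 0.092), (69.2, 0.066), (76.1, 0.036)]
far band edge [(61.8, 0.092), (64.6, 0.035)]
brass-red band upper edge [(174.0, 0.077), (162.9, 0.032)] lower [(179.0, 0.075), (177.9, 0.034)]
open L [(135.5, 0.094), (136.5, 0.033)] R [(89.2, 0.094), (86.1, 0.033)]
brass 152.61018603776154 0.07972817617903177
brass 150.99240390678958 0.06524933468398622
```

```bash
python3 -m crank '[0.6,1,5,-40,0, 0.6,1,5,-90,0, 0.6,1,5,-130,0, 0.6,1,5,-155,0, 0.6,1,5,-166,0, 0.6,1,5,-166,0, 0,1,5,-166,0, 0,1,5,-166,0, 0,1,5,-166,0, 0,1,5,-166,0]' 40
```

```text
t: 2.7
tcp_pos: [0.5063, -0.2211, 0.0916]
tool_rot: [0.39, 0.589, -0.391, 0.59]
force: [-3.2, -2.5, 6.3]
finger_gap: 0.181
```

```bash
python3 -m crank '[0,0,0,1,0.08, 0,0,0,1,0.2, 0,0,0,1,0.34, 0,0,0,1,0.48, 0,0,0,1,0.6, 0,0,0,1,0.67, 0,0,0,1,0.67, 0,0,0,1,0.67]'; python3 - <<'E'
from h import *
st=manip.sense(); M=R.from_quat(st['tool_rot']).as_matrix(); print('y yaw',np.degrees(np.arctan2(M[1,1],M[0,1])),st['q'].round(3),st['ft_torque'])
snap('wrist','wrist2')
E
```

```text
t: 3.7
tcp_pos: [0.5069, -0.2206, 0.0917]
tool_rot: [0.175, 0.684, -0.176, 0.686]
force: [0.8, -0.1, -0.7]
finger_gap: 0.181
y yaw 61.25670810982368 [-0.613  0.676  1.744  0.     0.72  -1.682] [ 0.08942149 -0.19873851  0.0587992 ]
```

View pics/wrist2.png

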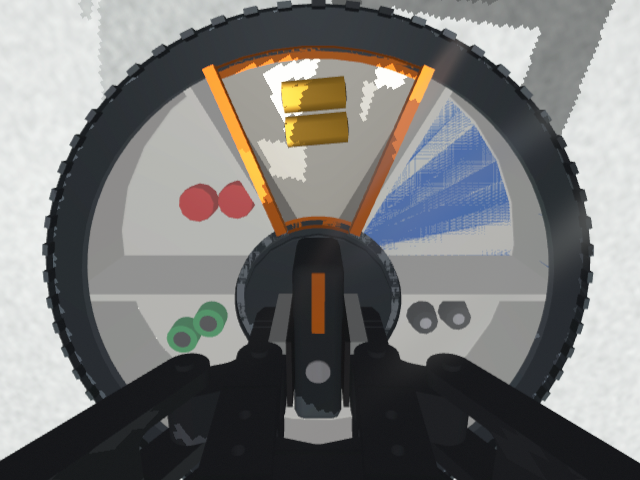

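The opening now sits squarely over the compartment holding the brass pair (px 285–348, 80–145). Next I release, rise and go to the bin.

```bash
python3 -m crank '[0.6,0,0,0,0, 0.6,0,0,0,0, 0.6,0,0,20,0, 0.6,0,0,70,0, 0.6,0,0,125,0, 0.6,0,0,165,0, 0.6,0,0,175,0]'; python3 - <<'E'
from h import *
snap('wrist','wrist3'); snap('scene','scene3')
for n in ('top0','scene0'):
    s=load(n); hsv=cv2.cvtColor(s['img'],cv2.COLOR_RGB2HSV).astype(int); h,sa=hsv[...,0],hsv[...,1]
    m=(h>14)&(h<28)&(sa>120); b=np.zeros_like(m)
    c=(203,234) if n=='top0' else (441,203); b[c[1]-20:c[1]+20,c[0]-20:c[0]+20]=1
    v,u=np.nonzero(m&b); q=np.array([ray(s,x,y,.014)[:2] for x,y in zip(u,v)])*1000
    print(n,cv2.minAreaRect(q.astype(np.float32)))
E
```

```text
t: 4.62
tcp_pos: [0.5073, -0.2211, 0.2692]
tool_rot: [0.175, 0.683, -0.176, 0.687]
force: [-0.1, 0.4, -0.3]
finger_gap: 0.603
top0 ((513.3533325195312, 246.4366455078125), (28.467884063720703, 11.8509521484375), 18.222970962524414)
scene0 ((516.8641967773438, 248.99708557128906), (29.8023624420166, 16.43880844116211), 19.500600814819336)
```

View pics/wrist3.png

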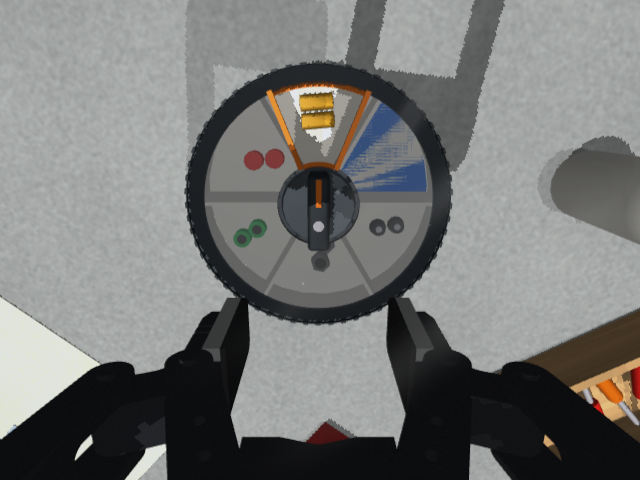

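The lid stayed put, with the brass pair at px (318,112) inside the opening. Now over to the bin.

```bash
python3 -m crank '[0.6,1,20,0,0.05, 0.6,2,65,0,0.15, 0.6,3,120,0,0.25, 0.6,4,180,0,0.36, 0.6,5,240,0,0.47, 0.6,6,300,0,0.58, 0.6,7,360,0,0.68, 0.6,8,415,0,0.76, 0.6,8,455,0,0.82, 0.6,8,468,0,0.82]' && python3 -m crank '[0.6,0,0,0,0, 0.6,0,0,0,0]'; python3 - <<'E'
from h import *
st=manip.sense(); M=R.from_quat(st['tool_rot']).as_matrix(); print('y yaw',np.degrees(np.arctan2(M[1,1],M[0,1])),st['q'].round(3),st['tcp_pos'])
s=snap('wrist','wrist4')
hsv=cv2.cvtColor(s['img'],cv2.COLOR_RGB2HSV).astype(int); h,sa,v=hsv[...,0],hsv[...,1],hsv[...,2]
m=((h>14)&(h<30)&(sa>120)).astype(np.uint8); k,lab,stt,ce=cv2.connectedComponentsWithStats(m)
for i in range(1,k):
    if stt[i,4]>60:
        vv,uu=np.nonzero(lab==i); q=np.array([ray(s,x,y,.014)[:2] for x,y in zip(uu,vv)])*1000
        print(stt[i],ce[i],cv2.minAreaRect(q.astype(np.float32)))
E
```

```text
t: 5.98
tcp_pos: [0.5119, 0.2504, 0.2641]
tool_rot: [-0.114, 0.7, 0.114, 0.696]
force: [0.2, 0.0, -0.9]
finger_gap: 0.6
t: 6.22
tcp_pos: [0.5139, 0.2464, 0.2656]
tool_rot: [-0.112, 0.699, 0.112, 0.697]
force: [0.2, -0.5, -0.0]
finger_gap: 0.602
y yaw 108.23344775593226 [ 2.510e-01  4.430e-01  1.561e+00 -1.000e-03  1.139e+00 -1.637e+00] [0.51386386 0.24644748 0.26558262]
[313 186  15  32 448] [320.37276786 201.04241071] ((514.800537109375, 249.2109375), (28.321029663085938, 12.538731575012207), 18.626787185668945)
[   0  353   82   74 1935] [ 29.5255814  383.75968992] ((801.5069580078125, 37.668212890625), (92.02297973632812, 80.80473327636719), 6.06790018081665)
```

View pics/wrist4.png

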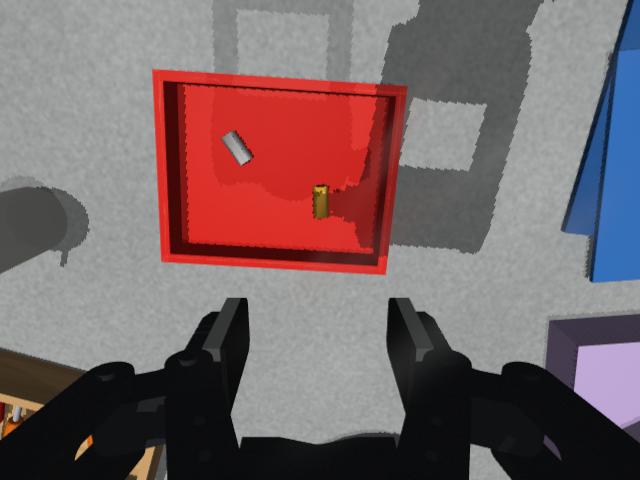

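The stray sits at px (320,201), giving world (0.5148, 0.2485) and yaw 18.6°. The jaws are aligned with it, so I descend and grip.

```bash
python3 -m crank '[0.4,1,2,-40,0, 0.4,1,2,-95,0, 0.4,1,2,-150,0, 0.4,1,2,-195,0, 0.4,1,2,-218,0, 0.4,1,2,-228,0, 0.4,1,2,-233,0, 0.4,1,2,-233,0]' && python3 -m crank '[0,0,0,0,0, 0,0,0,0,0, 0,0,0,0,0, 0,0,0,0,0]' 40; python3 - <<'E'
from h import *
snap('wrist','wrist5'); snap('scene','scene5')
E
```

```text
t: 7.28
tcp_pos: [0.516, 0.2494, 0.034]
tool_rot: [-0.112, 0.698, 0.112, 0.699]
force: [0.5, 0.5, -0.3]
finger_gap: 0.401
t: 7.78
tcp_pos: [0.516, 0.2498, 0.0345]
tool_rot: [-0.112, 0.697, 0.112, 0.699]
force: [-1.8, -1.3, 6.7]
finger_gap: 0.129
```

View pics/wrist5.png

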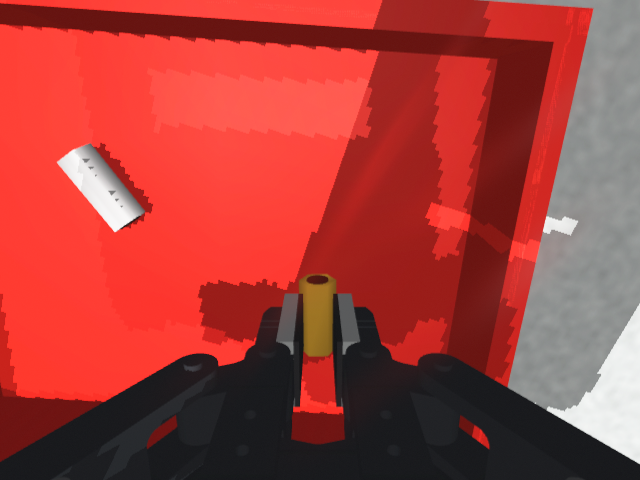

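The standoff at px (317,315) is held level between the pads, with the gap reading about 11 mm. I lift it and carry it across.

```bash
python3 -m crank '[0,0,0,8,0, 0,0,0,35,0, 0,0,0,85,0, 0,0,0,140,0, 0,0,0,190,0, 0,0,0,225,0, 0,0,0,235,0]' && python3 -m crank '[0,-4,-20,0,-0.05, 0,-10,-65,0,-0.15, 0,-18,-120,0,-0.25, 0,-26,-175,0,-0.36, 0,-35,-230,0,-0.47, 0,-44,-285,0,-0.58, 0,-53,-340,0,-0.68, 0,-62,-395,0,-0.76, 0,-66,-430,0,-0.82, 0,-68,-438,0,-0.82]' && python3 -m crank '[0,0,0,0,0, 0,0,0,0,0]'; python3 - <<'E'
from h import *
st=manip.sense(); M=R.from_quat(st['tool_rot']).as_matrix(); print('y yaw',np.degrees(np.arctan2(M[1,1],M[0,1])),st['q'].round(3),st['tcp_pos'])
snap('wrist','wrist6'); snap('scene','scene6')
E
```

```text
t: 8.75
tcp_pos: [0.5162, 0.2499, 0.271]
tool_rot: [-0.112, 0.696, 0.113, 0.7]
force: [-0.2, 0.2, 0.0]
finger_gap: 0.131
t: 10.0
tcp_pos: [0.4452, -0.1904, 0.2662]
tool_rot: [0.177, 0.686, -0.177, 0.683]
force: [0.2, 0.6, -0.2]
finger_gap: 0.128
t: 10.25
tcp_pos: [0.4467, -0.1871, 0.2676]
tool_rot: [0.175, 0.686, -0.174, 0.684]
force: [-0.2, 0.6, -0.9]
finger_gap: 0.126
y yaw 61.36138260198274 [-0.628  0.324  1.762  0.     1.058 -1.699] [ 0.44665681 -0.18705131  0.26759071]
```

View pics/wrist6.png

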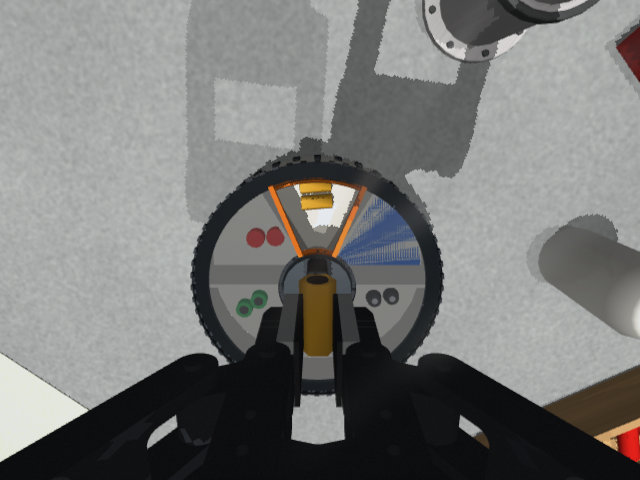

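View pics/scene6.png

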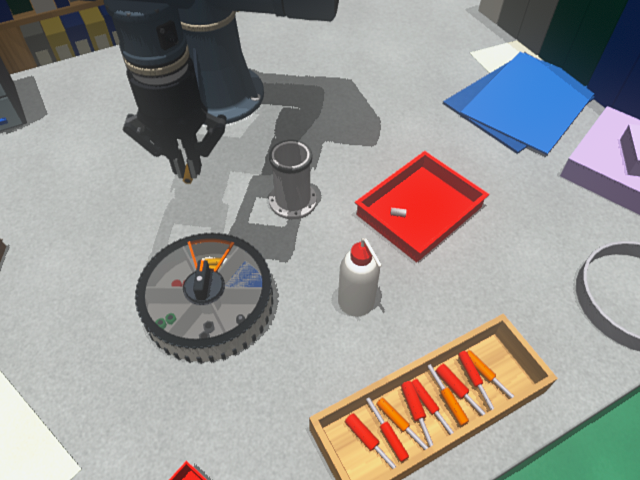

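The stray is held level (px (318,315) in the wrist view), and the aluminium part is still in the bin at scene px (398,212). I lower to just above the opening.

```bash
python3 -m crank '[0,1,-1,-35,0, 0,1,-1,-85,0, 0,1,-1,-130,0, 0,1,-1,-160,0, 0,1,-1,-172,0, 0,1,-1,-175,0, 0,1,-1,-175,0]'; python3 - <<'E'
from h import *
snap('wrist','wrist7')
E
```

```text
t: 11.22
tcp_pos: [0.449, -0.1896, 0.0941]
tool_rot: [0.175, 0.684, -0.175, 0.686]
force: [0.8, -0.6, 0.8]
finger_gap: 0.125
```

View pics/wrist7.png

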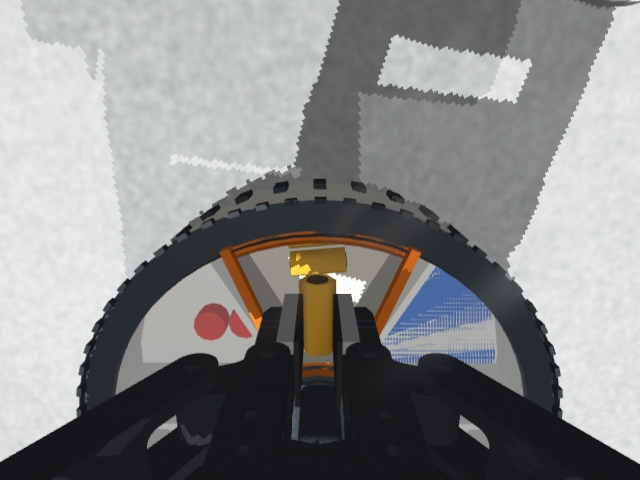

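The standoff (px 300–335, 277–355) hangs centred over the opening, so I release it.

```bash
python3 -m crank '[0.5,0,0,0,0, 0.5,0,0,0,0, 0.5,0,0,0,0, 0.5,0,0,0,0, 0.5,0,0,30,0, 0.5,0,0,80,0, 0.5,0,0,130,0, 0.5,0,0,160,0, 0.5,0,0,165,0]'; python3 - <<'E'
from h import *
snap('wrist','wrist8'); 
a=cv2.imread('pics/wrist8.png'); cv2.imwrite('pics/z8.png',cv2.resize(a[140:300,190:450],None,fx=3,fy=3,interpolation=cv2.INTER_CUBIC))
E
```

```text
t: 12.4
tcp_pos: [0.4492, -0.19, 0.2603]
tool_rot: [0.175, 0.683, -0.176, 0.687]
force: [0.7, -0.2, 0.1]
finger_gap: 0.499
```

View pics/z8.png

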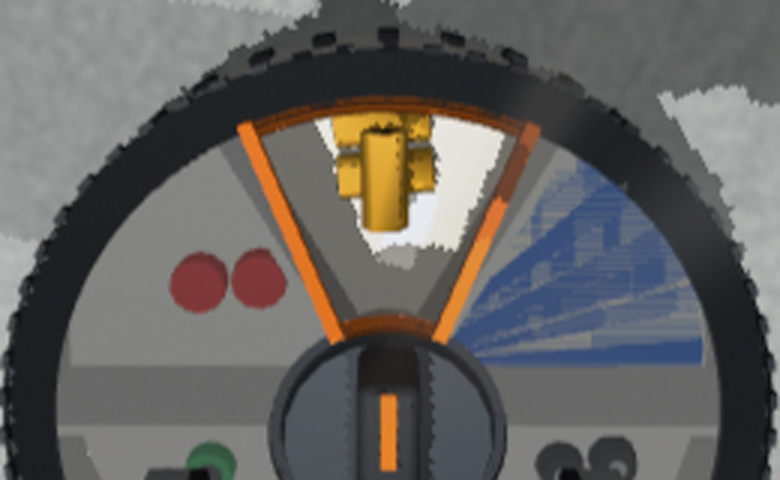

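The stray lies in the brass compartment, resting across the other two and well below the lid. I go back to the knob.

```bash
python3 -m crank '[0.6,15,-8,0,0, 0.6,40,-21,0,0, 0.6,57,-30,-10,0, 0.6,57,-30,-50,0, 0.6,57,-30,-100,0, 0.6,57,-30,-140,0, 0.6,57,-30,-163,0, 0.6,57,-30,-169,0, 0.6,57,-30,-169,0]' && python3 -m crank '[0,0,0,0,0, 0,0,0,0,0, 0,0,0,0,0, 0,0,0,0,0]' 40 && python3 -m crank '[0,0,0,0,-0.08, 0,0,0,0,-0.22, 0,0,0,0,-0.38, 0,0,0,0,-0.54, 0,0,0,0,-0.7, 0,0,0,0,-0.86, 0,0,0,0,-0.98, 0,0,0,0,-1.055, 0,0,0,0,-1.055, 0,0,0,0,-1.055]'; python3 - <<'E'
from h import *
st=manip.sense(); M=R.from_quat(st['tool_rot']).as_matrix(); print('y yaw',np.degrees(np.arctan2(M[1,1],M[0,1])),st['q'].round(3))
snap('wrist','wrist9')
E
```

```text
t: 13.58
tcp_pos: [0.5048, -0.2191, 0.0884]
tool_rot: [0.175, 0.686, -0.175, 0.684]
force: [0.2, 0.7, 0.6]
finger_gap: 0.6
t: 14.08
tcp_pos: [0.5058, -0.2199, 0.0904]
tool_rot: [0.175, 0.684, -0.176, 0.686]
force: [-0.0, -0.6, 6.5]
finger_gap: 0.185
t: 15.32
tcp_pos: [0.5057, -0.22, 0.0904]
tool_rot: [0.496, 0.503, -0.496, 0.504]
force: [-1.3, -0.2, 5.7]
finger_gap: 0.18
y yaw 0.8510160899528296 [-0.613  0.677  1.748 -0.     0.715 -0.627]
```

View pics/wrist9.png

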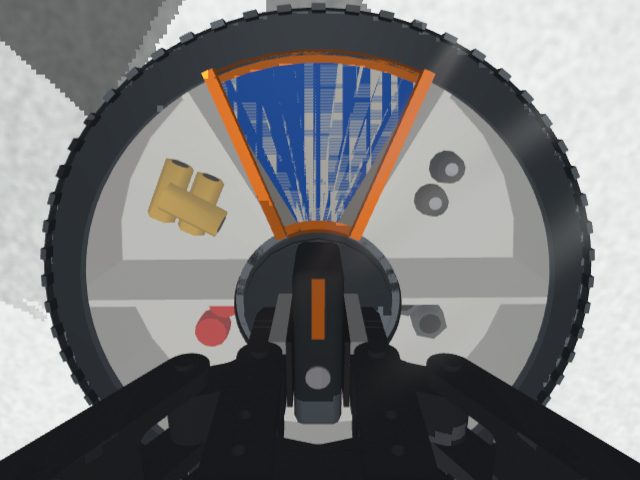

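The opening sits symmetrically over the blue sector, and all three brass parts are visible at px (188,200). I release, rise and check.

```bash
python3 -m crank '[0.6,0,0,0,0, 0.6,0,0,0,0, 0.6,0,0,20,0, 0.6,0,0,70,0, 0.6,0,0,125,0, 0.6,0,0,165,0, 0.6,0,0,175,0, 0.6,0,0,175,0, 0.6,0,0,175,0]'; python3 - <<'E'
from h import *
s=snap('wrist','wrist10'); snap('scene','scene10'); P=cloud(s)
k=P[(P[...,2]>.086)&(P[...,2]<.096)&(np.hypot(P[...,0]-.506,P[...,1]+.22)<.05)]
print('knob',cv2.minAreaRect((k[:,:2]*1000).astype(np.float32)))
a=cv2.imread('pics/wrist10.png'); cv2.imwrite('pics/z10.png',cv2.resize(a[55:255,190:450],None,fx=3,fy=3,interpolation=cv2.INTER_CUBIC))
E
```

```text
t: 16.5
tcp_pos: [0.5043, -0.2188, 0.2623]
tool_rot: [0.496, 0.505, -0.496, 0.502]
force: [0.1, -0.1, -0.7]
finger_gap: 0.6
knob ((505.78741455078125, -219.21017456054688), (15.630643844604492, 55.16975784301758), 1.4514578580856323)
```

View pics/z10.png

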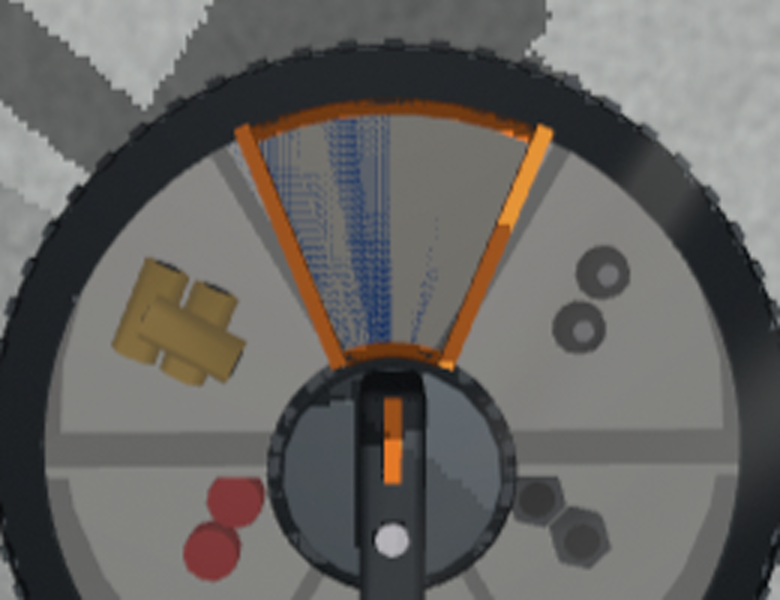

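View pics/scene10.png

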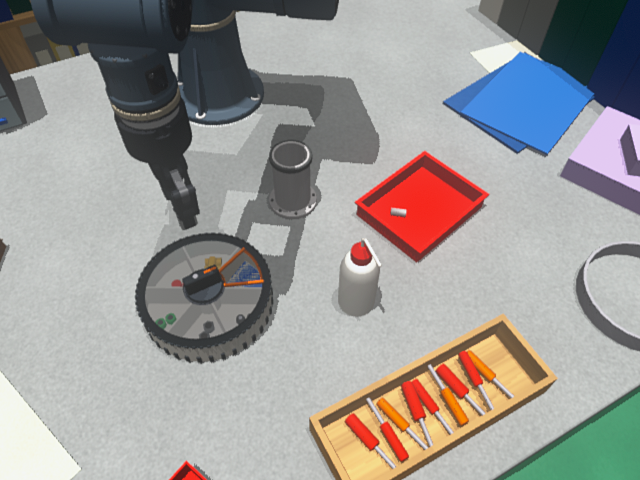

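The lid direction is about 91.4° and the blank about 90.8°. The bottle, tube and aluminium part are where they began, and the arm is clear.

```bash
python3 -c "
from station import workorder; print(workorder.sign_off())"
```

```text
the job is handed in; nothing more can be done
None
```

The stray brass standoff is in the box's brass compartment and the lid is shut over the blue blank. I handed the job in at about 16.5 s of the 72 s allowed; the hand-in gives no verdict.

I turned the lid about 38° to compartment 1, which holds the brass standoffs. I then picked the stray out of the bin, dropped it through the opening and turned the lid back about 60°.

Last checks:
- **Stray:** the last wrist picture shows three brass parts in the compartment. The stray lies across the other two, well below the lid by eye; I did not measure its exact height.
- **Lid:** the opening points to about 91.4° and the blank is at about 90.8°, so it is within about 1° of square (8° is allowed).
- **Other objects:** in the scene picture the wash bottle, the lens tube and the aluminium standoff look unmoved. The gripper is well above everything, with near-zero force.

Two readings disagreed:
- **Blue sector depth:** depth readings put it near floor level (about 4 mm), not at the stated 53 mm, and it looked speckled. I took its direction from the dividing wall instead.
- **Camera positions:** the top and scene cameras differed by 3–4 mm on the knob and the stray. I used the close wrist views for aiming.

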